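# Wedge the rocking tool chest on a jeweller's bench

### The arm

A 7-joint arm with a two-finger parallel gripper is mounted at the origin on the work surface. World frame = base frame: x ahead of the robot, y to its left, z up, the work surface at z = 0. Lengths are in m, angles in rad, forces in N, time in s.
With the tool pointing down it reaches from about 0.4 to 0.85 m from the base axis. Payload 4.5 kg.
Tool frame: the origin (TCP) lies at the very end of the fingers, on their centre line; the grasp point (between the pads) lies grasp_offset behind it (grasp_offset is the distance from the TCP to the grasp point, in m); z points along the fingers, y is the line along which they close (so a half turn about z gives the same grasp; the last joint's range is limited). The gripper opens to 88 mm and grips with 3 to 60 N. Pads are 18 mm wide; open, the fingers measure 123 mm over their backs; the gripper's body (75 mm by 187 mm) begins 45 mm behind the grasp point.
Start: joints at [-1.169, 0.689, -0.195, 1.565, 0.157, 0.902, -0.215], TCP at [0.225, 0.583, 0.239] pointing down, gripper open.
Joint ranges: [-3.01, 3.01], [-0.46, 2.08], [-1.47, 1.51], [0.13, 2.56], [-1, 4.14], [0.04, 2.09], [-2.66, 2.66]. Speed limits (rad/s): [2.57, 2.57, 3.14, 3.14, 3.14, 3.14, 3.14].

### API

Orientations are given as a unit quaternion [w, x, y, z].
In Python, from bench import sense, get_image, camera_model, job_done, grasp_offset gives the robot as it stands.
- The arm moves only by the tool play_rows, never from a script. Its argument "deltas" is a list of rows, each a list of 4 numbers: the shift along the tool's x, y, z in cm, then the turn about the tool's z in rad. A call has 1 to 10 rows; each row is the pose to reach, as a shift and turn from the pose commanded when the call began, along the tool's axes at that moment; what a row does not reach only later rows make up. A row lasts 1/8 s, in which the tool goes at most 62.5 mm and 10.7 degrees, less where a joint would pass 70% of its speed; a pose out of reach is approached as far as the arm can. A call with a gripper value outside its range is refused whole. "fingers" is the gripper command: -1 is shut, 1 is fully open, values between are in proportion, set as the call begins (left out, the last holds). The fingers move at their own pace and stop on an object; "force" is the grip in N (left out, the last holds). Time passes only in rows, so rows that repeat a pose let the fingers close. It gives the time, the measured TCP pose, the force, the opening and the grip force at its end, in the units of the state.
- sense(): the state, without advancing time (a new reading comes with each control period).
- get_image(name): name is "scene" or "top"; returns the picture (400x640x3 uint8, red, green, blue); there is no depth.
- camera_model(name): a dict with "fx", "fy", "cx", "cy" (pixels), "extrinsics" (4x4, takes a point from world to camera coordinates). Camera axes: x right, y up, looking along -z (the intrinsics and any distortion apply to the point x, -y, -z); pixel columns grow to the right and rows downward; lengths in m; the calibration is good to about 2 mm. A picture is of the moment at which its call begins. camera_model takes no time and is no camera call.
- job_done(): hands the job in; it is judged then, once.
The state is a dict: "clock": time; "qpos": joint angles; "qvel": joint speeds; "tau": joint torques, N m; "ee_pos": TCP position; "eef_rot": TCP orientation; "force": force on the tool from outside, world axes, zero at the start; "ft_torque": the same for the moment, N m; "width": finger opening in m; "gripper_force": force on a finger pad.
Only numpy, scipy, OpenCV 4.12 (cv2) and the standard library are available. Lean on these libraries where they do the work, as an engineer would, in place of code of your own. Each camera call takes 0.05 s, during which the arm holds its last target. There are 200 camera calls.

### The job

The little tool chest on the jeweller's bench rocks because the foot under its red corner plate is too short: push the wooden wedge with the fingertips, thin end first, under that foot until the chest no longer rocks, without jacking the chest up or shoving it along the bench. Then test it: press down on the red plate firmly, with about a kilogram's weight, for at least half a second; if the corner gives, push the wedge further in and press again until it stays put. Do not pick anything up, leave everything else on the bench alone, and finish with the hand clear.

Things in the scene. Friction and masses are not known exactly. Their poses are not given: they have to be found in the camera images.
- chest: low blue-painted tool chest, brass feet, loose, about 2.6 kg, 190 (x) x 230 (y) x 64 mm tall. Origin: under its centre at sole level, z up. Underside 24 mm above the bench. Round feet 28 mm across at x = +-75, y = +-95 mm; it rests level on three, the foot at (+75, +95) is short. A steel block, 80 x 80 mm, 18 mm above the top, is fixed at (-27, -27) mm
- corner_plate: smooth red plate 40 x 40 x 4 mm fixed on the chest's top, straight above the short foot. Origin: centre of its underside, 64 mm above the chest's origin; top face 4 mm higher. Unwedged, 2 to 4 N here rocks this corner down until the foot meets what is below; let go, it comes back level
- short_foot (a point): point fixed to the chest on the short foot's axis, at the level of the other soles (bench height); this foot's own sole is 4 to 8 mm higher, differing each time
- wedge: loose pale wooden wedge, 46 mm wide (x), 120 long (y), 50 g, flat below, 2 mm at the thin end (-y) to 19 mm at the thick end (+y), whose upright face is pushed. Origin: centre of underside. Starts with its thin end towards the short foot, 15 to 60 mm short of it, within 8 mm and 0.1 rad of in line. Slides with under 1 N till snug against the sole; then it resists; about 10 N shoves the chest
- wedge_tip (a point): middle of the wedge's thin edge, 60 mm from its origin along its -y, 1 mm above its underside
- bezel_ring: brass collar, 42 mm across and 22 mm tall, standing beside the wedge; a bystander, to be left alone
- hammer: small hand hammer lying on the bench; a bystander, to be left alone
- pickle_jar: closed amber jar with a black cap, 60 mm across, 75 mm tall; a bystander, to be left alone
- burr_cup: white ceramic cup, 64 mm across, 60 mm tall; a bystander, to be left alone
- oil_stone: grey sharpening stone 50 x 130 x 22 mm lying beyond the chest; a bystander, to be left alone
- graver: screwdriver-like hand graver lying on the bench; a bystander, to be left alone
- emery_block: cork sanding block 45 x 75 x 25 mm; a bystander, to be left alone
There are look-alikes about, which are no part of the job. What is shaped like the wedge but black, blue or green is not meant.

How it is judged:
By the outcome, as a careful person would: the job done as asked, in the order asked, and still so for the second after the job is handed in, with the robot touching nothing.
It also fails if it takes over 48 s, if anything falls off the work surface, if the arm or the gripper's body presses on something with over 40 N, if the wrist force passes 120 N, or if a joint passes its speed limit or range.

## Working session

There is one attempt and no reset: what is moved stays moved. The work goes in short steps, Python scripts to look and compute and a tool call to move; the robot and the scene stay as the last step left them, time stands still between calls to the robot, and variables do not carry over. Pictures are saved under pics/ and viewed, at most 10 in all, crops included, and the job is handed in when it is done.

Besides the shell and the picture viewer there is one more tool, called by a JSON object that holds its "method" and its "body", one argument or row to a line. play_rows: Moves the arm, as the interface text tells. Its arguments: {"type":"object","properties":{"deltas":{"type":"array"},"fingers":{"type":"number"},"force":{"type":"number"}},"required":["deltas"]}

```bash
mkdir -p pics; python3 - <<'E'
from bench import *
import cv2, numpy as np
print(sense(), grasp_offset)
for n in ("scene","top"):
    im=get_image(n); cv2.imwrite(f"pics/{n}0.png",im[:,:,::-1]); m=camera_model(n); print(n,{k:(np.round(v,4).tolist() if k=="extrinsics" else v) for k,v in m.items()})
E
```

```text
{'clock': 0.0, 'qpos': array([-1.16914545,  0.68999364, -0.19453699,  1.56633219,  0.15727662,
        0.90249499, -0.21512789]), 'qvel': array([ 0.00073919,  0.00111725, -0.00071272,  0.0002201 ,  0.0010451 ,
       -0.00059936, -0.00096125]), 'tau': array([ 3.19955116e-04, -5.27561939e+01, -1.26676854e+00, -1.53434283e+01,
       -5.25989046e-02,  6.53189796e-03,  1.66830378e-04]), 'ee_pos': array([0.22455914, 0.5825903 , 0.23790774]), 'eef_rot': array([-1.19182636e-04,  1.82861458e-01,  9.83138262e-01, -9.11172310e-04]), 'force': array([-0.15462733, -0.52861061,  0.25263551]), 'ft_torque': array([-0.02323094,  0.06770919,  0.06295453]), 'gripper_force': 0.0, 'width': 0.08836322253675886} 0.0187
scene {'fx': 367.5758325058969, 'fy': 367.5758325058969, 'cx': 316.64225505752347, 'cy': 198.49679481370652, 'extrinsics': [[-0.1226, 0.9925, -0.0022, 0.0548], [-0.8491, -0.1037, 0.5179, 0.4353], [0.5137, 0.0654, 0.8555, -1.304], [0.0, 0.0, 0.0, 1.0]]}
top {'fx': 497.41727001976847, 'fy': 497.41727001976847, 'cx': 324.4836464895572, 'cy': 204.2076818492376, 'extrinsics': [[-0.0243, -0.9997, -0.0013, 0.0281], [0.994, -0.0243, 0.1068, -0.5351], [-0.1068, 0.0013, 0.9943, -1.4416], [0.0, 0.0, 0.0, 1.0]]}
```

View pics/scene0.png

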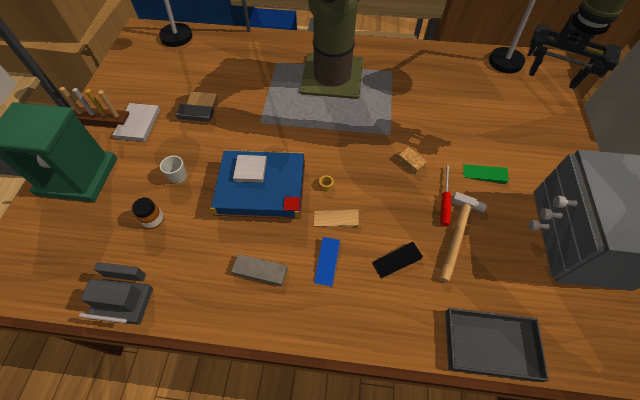

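View pics/top0.png

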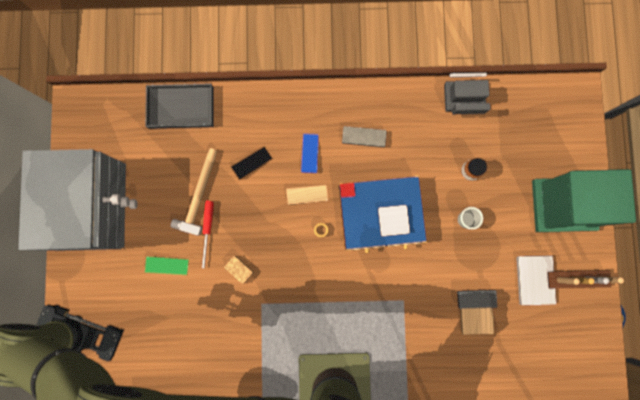

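The scene view shows the red plate at about (291,203) and the pale wedge at (336,218). In the top view they are at (347,190) and (307,195), with the thin end facing right and the ring at (321,230). Next I'll measure them by colour.

```bash
cat > h.py <<'E'
from bench import *
import cv2, numpy as np
def ray(n,uv,z):
    m=camera_model(n);E=np.array(m["extrinsics"]);R,t=E[:3,:3],E[:3,3]
    uv=np.atleast_2d(uv).astype(float)
    d=np.c_[(uv[:,0]-m["cx"])/m["fx"],-(uv[:,1]-m["cy"])/m["fy"],-np.ones(len(uv))]@R
    c=-R.T@t; return c+d*((z-c[2])/d[:,2])[:,None]
def proj(n,P):
    m=camera_model(n);E=np.array(m["extrinsics"]);p=np.atleast_2d(P)@E[:3,:3].T+E[:3,3]
    return np.c_[m["cx"]+m["fx"]*p[:,0]/-p[:,2],m["cy"]-m["fy"]*p[:,1]/-p[:,2]]
def blob(n,im,kind,near):
    h=cv2.cvtColor(im,cv2.COLOR_RGB2HSV); H,S,V=[h[...,i].astype(int) for i in range(3)]
    m={"red":((H<6)|(H>172))&(S>170)&(V>90),"wedge":(H>10)&(H<25)&(S<150)&(V>165),"blue":(H>100)&(H<118)&(S>140)&(V>50)}[kind]
    k,l,s,c=cv2.connectedComponentsWithStats(m.astype(np.uint8))
    i=1+np.argmin(np.linalg.norm(c[1:]-near,axis=1)+1e3*(s[1:,4]<40))
    pts=np.argwhere(l==i)[:,::-1]
    r=cv2.minAreaRect(pts.astype(np.float32)); return c[i],s[i],r,cv2.boxPoints(r)
E
python3 - <<'E'
from h import *
near={"top":{"red":(347,190),"wedge":(307,195),"blue":(375,215)},"scene":{"red":(291,203),"wedge":(336,218),"blue":(240,195)}}
for n in near:
    im=get_image(n)
    for k in near[n]:
        c,s,r,b=blob(n,im,k,near[n][k]); z={"red":.068,"wedge":.011,"blue":.064}[k]
        print(n,k,c.round(1),s,"world c",ray(n,c,z).round(4)[0],"box",ray(n,b,z)[:,:2].round(4).tolist())
    x,y,w,h=(250,160,160,120)
    if n=="scene": x,y=(240,140)
    cv2.imwrite(f"pics/{n}z.png",cv2.resize(im[y:y+h,x:x+w,::-1],None,fx=5,fy=5,interpolation=cv2.INTER_CUBIC))
E
```

```text
top red [347.1 189.3] [340 183  15  13 165] world c [ 0.573  -0.0512  0.068 ] box [[0.5893, -0.0305], [0.5926, -0.0683], [0.5564, -0.0712], [0.5531, -0.0335]]
top wedge [306.5 194.2] [285 184  44  22 764] world c [0.5689 0.0682 0.011 ] box [[0.5933, 0.1348], [0.6019, 0.0065], [0.5454, 0.0028], [0.5368, 0.1306]]
top blue [380.8 211.3] [ 342  178   83   69 3665] world c [ 0.5073 -0.1465  0.064 ] box [[0.5862, -0.0314], [0.604, -0.2583], [0.424, -0.2684], [0.4067, -0.0446]]
scene red [291.2 203.1] [284 197  16  14 198] world c [ 0.5743 -0.0505  0.068 ] box [[0.5583, -0.0723], [0.5536, -0.0333], [0.5922, -0.0275], [0.5969, -0.0658]]
scene wedge [335.7 217.6] [314 210  44  16 646] world c [0.5722 0.0675 0.011 ] box [[0.5558, 0.0062], [0.5415, 0.1232], [0.5875, 0.1263], [0.6015, 0.012]]
scene blue [258.8 184.9] [ 212  151   92   65 4093] world c [ 0.5266 -0.1468  0.064 ] box [[0.625, -0.25], [0.4231, -0.2979], [0.4059, -0.0431], [0.6082, -0.0212]]
```

View pics/topz.png

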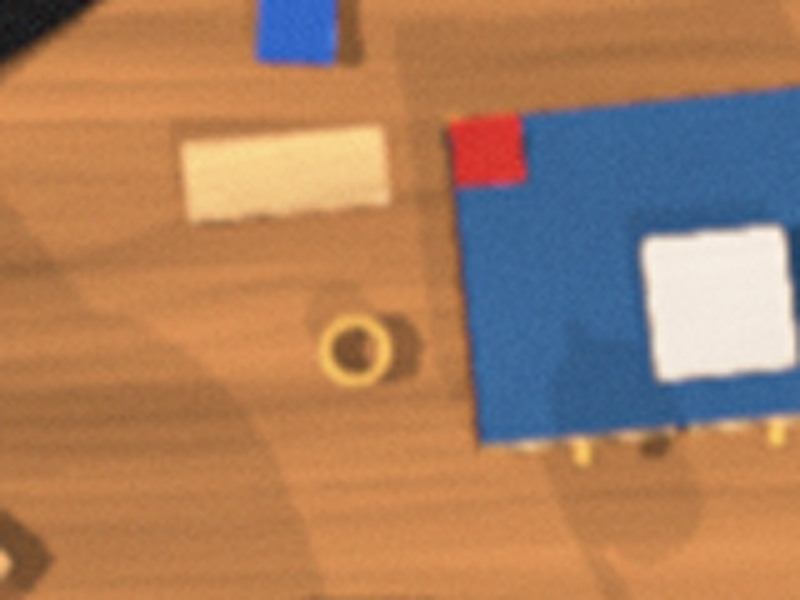

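View pics/scenez.png

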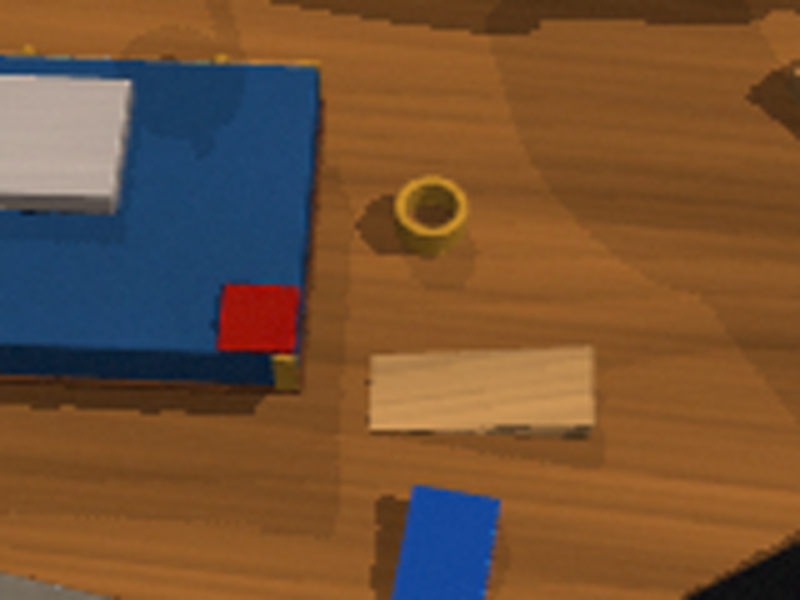

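The crops show the wedge corners clearly in both views. In the top crop, the thick end runs (180,142)-(190,221) and the thin end (383,126)-(389,205). The chest's +y edge runs (447,118)-(480,443). I'll fit the poses to these corners.

```bash
python3 - <<'E'
from h import *
from scipy.optimize import least_squares
def px(n,L): o={"top":(250,160),"scene":(240,140)}[n]; return np.array(L)/5+np.array(o)-.4
W={"top":([(-23,-60,2),(23,-60,2),(23,60,19),(-23,60,19)],[(389,205),(383,126),(180,142),(190,221)]),
   "scene":([(-23,-60,2),(23,-60,2),(23,60,19),(-23,60,19)],[(370,356),(369,430),(594,424),(594,347)])}
C={"top":([(95,115,64),(-95,115,64),(75,95,68)],[(447,118),(480,443),(488,150)]),
   "scene":([(-95,115,64),(75,95,68)],[(320,66),(259,318)])}
def fit(D,p0):
    def T(p,P): c,s=np.cos(p[2]),np.sin(p[2]); P=np.array(P)/1e3; return np.c_[p[0]+c*P[:,0]-s*P[:,1],p[1]+s*P[:,0]+c*P[:,1],P[:,2]]
    f=lambda p:np.concatenate([(proj(n,T(p,P))-px(n,U)).ravel() for n,(P,U) in D.items()])
    r=least_squares(f,p0,x_scale=[.01,.01,.1]); return r.x,r.fun.round(1),T
w,e,T=fit(W,[.57,.068,0]);print("wedge",w.round(4),e)
c,e,_=fit(C,[.5,-.15,0]);print("chest",c.round(4),e)
foot=T(c,[(75,95,0)])[0];tip=T(w,[(0,-60,1)])[0];thick=T(w,[(0,60,9)])[0]
print("foot",foot,"tip",tip,"thick",thick)
# wedge in chest frame
R=np.array([[np.cos(c[2]),-np.sin(c[2])],[np.sin(c[2]),np.cos(c[2])]])
print("tip rel foot, chest frame",(tip-foot)[:2]@R,"yaw rel",w[2]-c[2],"dir wedge -y",np.sin(w[2]),-np.cos(w[2]))
print("ring",ray("top",(320.9,230),.022))
q=sense()["eef_rot"];from scipy.spatial.transform import Rotation as Ro
print(Ro.from_quat(q,scalar_first=True).as_matrix().round(3))
E
```

```text
wedge [0.5699 0.0674 0.0798] [ 0.  -0.9 -0.4 -0.1  0.3  0.  -0.2 -0.6  0.5 -0.5 -0.1 -0.4 -0.1 -0.5
 -0.3 -0.1]
chest [ 0.5058 -0.1505  0.0701] [ 0.2 -0.2  0.1  0.3 -0.4 -0.6  0.1 -0.3 -0.1 -0.2]
foot [ 0.57395322 -0.05043081  0.        ] tip [0.57471494 0.00764017 0.001     ] thick [0.56514469 0.12725794 0.009     ]
tip rel foot, chest frame [0.00482847 0.0578749 ] yaw rel 0.009716444886020567 dir wedge -y 0.07975204244126313 -0.9968147328999742
ring [[0.46000793 0.02746878 0.022     ]]
[[-0.933  0.359 -0.   ]
 [ 0.359  0.933 -0.001]
 [-0.    -0.001 -1.   ]]
```

{"method": "play_rows", "body": {
  "deltas": [
    [-5.2,-3.1,0,0.13],
    [-10.4,-6.2,0,0.25],
    [-15.6,-9.3,0,0.38],
    [-20.8,-12.4,0,0.5],
    [-26,-15.5,0,0.63],
    [-31.2,-18.6,0,0.75],
    [-36.4,-21.7,0,0.88],
    [-41.6,-24.8,0,1.0],
    [-46.8,-27.6,0,1.124],
    [-46.8,-27.6,0,1.124]
  ],
  "fingers": -1,
  "force": 20
}}

```text
clock: 1.45
ee_pos: [0.5653, 0.1512, 0.2387]
eef_rot: [0.002, 0.682, 0.731, -0.0]
force: [-2.0, 1.2, -0.4]
width: 0.0004
gripper_force: 0.0
```

{"method": "play_rows", "body": {
  "deltas": [
    [0,0,5,0],
    [0,0,10,0],
    [0,0,15,0],
    [0,0,18,0],
    [0,0,20,0],
    [0,0,20,0],
    [0,0,20,0]
  ]
}}

```text
clock: 2.33
ee_pos: [0.563, 0.1579, 0.0398]
eef_rot: [0.0, 0.679, 0.735, 0.001]
force: [-0.7, 0.1, 0.8]
width: 0.0002
gripper_force: 0.0
```

{"method": "play_rows", "body": {
  "deltas": [
    [0,0,1.6,0],
    [0,0,3.1,0],
    [0,0,3.1,0],
    [-0.5,0,3.1,0],
    [-1,0,3.1,0],
    [-1.5,0,3.1,0],
    [-2,0,3.1,0],
    [-2.5,0,3.1,0],
    [-3,0,3.1,0],
    [-3,0,3.1,0]
  ]
}}

```text
clock: 3.58
ee_pos: [0.5646, 0.1268, 0.0077]
eef_rot: [0.0, 0.679, 0.734, -0.0]
force: [-0.2, 0.1, -0.4]
width: 0.0004
gripper_force: 0.0
```

{"method": "play_rows", "body": {
  "deltas": [
    [-0.4,0,0,0],
    [-0.8,0,0,0],
    [-1.2,0,0,0],
    [-1.6,0,0,0],
    [-2.0,0,0,0],
    [-2.4,0,0,0],
    [-2.8,0,0,0],
    [-3.2,0,0,0],
    [-3.2,0,0,0]
  ]
}}

```text
clock: 4.7
ee_pos: [0.5672, 0.095, 0.0077]
eef_rot: [0.0, 0.679, 0.734, -0.0]
force: [0.3, -0.7, -0.0]
width: 0.0008
gripper_force: 0.0
```

```bash
python3 - <<'E'
from h import *
for n in ("top","scene"):
    im=get_image(n); x,y={"top":(270,160),"scene":(260,160)}[n]
    cv2.imwrite(f"pics/{n}1.png",cv2.resize(im[y:y+75,x:x+100,::-1],None,fx=4,fy=4,interpolation=cv2.INTER_CUBIC))
cv2.imwrite("pics/b1.png",np.hstack([cv2.imread("pics/top1.png"),cv2.imread("pics/scene1.png")]))
s=sense();print(s["force"],s["ee_pos"])
E
```

```text
[-0.56830606  0.65290074  0.52334565] [0.56709573 0.0956626  0.00772472]
```

View pics/b1.png

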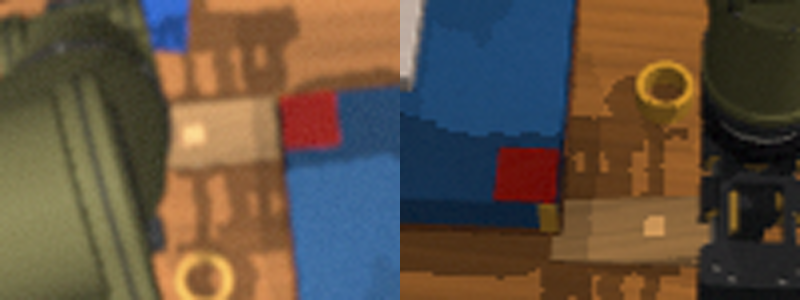

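The wedge is in line with the foot, its tip just under the chest edge. I'll push on slowly and watch the force.

{"method": "play_rows", "body": {
  "deltas": [
    [-0.2,0,0,0],
    [-0.4,0,0,0],
    [-0.6,0,0,0],
    [-0.8,0,0,0],
    [-1.0,0,0,0],
    [-1.2,0,0,0],
    [-1.4,0,0,0],
    [-1.4,0,0,0]
  ]
}}

```text
clock: 5.8
ee_pos: [0.5682, 0.0813, 0.0077]
eef_rot: [0.0, 0.679, 0.734, -0.0]
force: [0.1, -0.1, 0.2]
width: 0.0007
gripper_force: 0.0
```

{"method": "play_rows", "body": {
  "deltas": [
    [-0.1,0,0,0],
    [-0.2,0,0,0],
    [-0.3,0,0,0],
    [-0.4,0,0,0]
  ]
}}

```text
clock: 6.3
ee_pos: [0.5685, 0.0777, 0.0077]
eef_rot: [-0.0, 0.679, 0.735, 0.0]
force: [0.4, 0.2, -0.1]
width: 0.0006
gripper_force: 0.1
```

{"method": "play_rows", "body": {
  "deltas": [
    [-0.1,0,0,0],
    [-0.2,0,0,0],
    [-0.3,0,0,0]
  ]
}}

```text
clock: 6.68
ee_pos: [0.5687, 0.0746, 0.0077]
eef_rot: [-0.0, 0.679, 0.734, 0.0]
force: [0.1, -0.4, -0.1]
width: 0.0009
gripper_force: 0.1
```

{"method": "play_rows", "body": {
  "deltas": [
    [-0.1,0,0,0],
    [-0.2,0,0,0]
  ]
}}

```text
clock: 6.92
ee_pos: [0.5689, 0.0726, 0.0077]
eef_rot: [-0.0, 0.679, 0.734, -0.0]
force: [-0.9, 0.2, -0.2]
width: 0.0002
gripper_force: 0.1
```

{"method": "play_rows", "body": {
  "deltas": [
    [-0.1,0,0,0],
    [-0.2,0,0,0]
  ]
}}

```text
clock: 7.18
ee_pos: [0.569, 0.0707, 0.0077]
eef_rot: [-0.0, 0.679, 0.734, 0.0]
force: [-0.0, 0.2, 0.1]
width: 0.0007
gripper_force: 0.1
```

{"method": "play_rows", "body": {
  "deltas": [
    [-0.1,0,0,0],
    [-0.2,0,0,0]
  ]
}}

```text
clock: 7.42
ee_pos: [0.5692, 0.0687, 0.0077]
eef_rot: [-0.0, 0.679, 0.734, 0.0]
force: [0.6, 0.5, -0.3]
width: 0.0
gripper_force: 0.1
```

{"method": "play_rows", "body": {
  "deltas": [
    [-0.1,0,0,0],
    [-0.2,0,0,0]
  ]
}}

```text
clock: 7.68
ee_pos: [0.5693, 0.0667, 0.0077]
eef_rot: [-0.0, 0.679, 0.735, 0.0]
force: [-0.6, -0.0, -0.4]
width: 0.0001
gripper_force: 0.1
```

{"method": "play_rows", "body": {
  "deltas": [
    [-0.1,0,0,0],
    [-0.2,0,0,0]
  ]
}}

```text
clock: 7.92
ee_pos: [0.5696, 0.0646, 0.0077]
eef_rot: [0.0, 0.679, 0.734, 0.0]
force: [-0.2, -0.2, -0.7]
width: 0.0003
gripper_force: 0.1
```

{"method": "play_rows", "body": {
  "deltas": [
    [-0.1,0,0,0],
    [-0.2,0,0,0]
  ]
}}

```text
clock: 8.18
ee_pos: [0.5697, 0.0627, 0.0077]
eef_rot: [-0.0, 0.679, 0.734, 0.0]
force: [-0.0, 0.5, 0.0]
width: 0.0005
gripper_force: 0.1
```

{"method": "play_rows", "body": {
  "deltas": [
    [-0.1,0,0,0],
    [-0.2,0,0,0]
  ]
}}

```text
clock: 8.43
ee_pos: [0.5699, 0.0607, 0.0077]
eef_rot: [-0.0, 0.679, 0.734, 0.0]
force: [-0.1, -0.6, -0.5]
width: 0.0004
gripper_force: 0.1
```

```bash
python3 - <<'E'
from h import *
F=[]
for n in ("top","scene"):
    im=get_image(n); F.append(sense()["force"]); x,y={"top":(270,160),"scene":(260,160)}[n]
    c,s,r,b=blob(n,im,"red",{"top":(347,190),"scene":(291,203)}[n]); print(n,c,s[4],ray(n,c,.068).round(4))
    cv2.imwrite(f"pics/{n}2.png",cv2.resize(im[y:y+75,x:x+100,::-1],None,fx=4,fy=4,interpolation=cv2.INTER_CUBIC))
cv2.imwrite("pics/b2.png",np.hstack([cv2.imread("pics/top2.png"),cv2.imread("pics/scene2.png")]))
print(F)
E
```

```text
top [346.8902439  189.26829268] 164 [[ 0.5732 -0.0506  0.068 ]]
scene [291.11170213 203.24468085] 188 [[ 0.5748 -0.0508  0.068 ]]
[array([-0.53267399,  0.62810551, -0.43905003]), array([ 0.22801029, -0.6212384 , -0.87955381])]
```

View pics/b2.png

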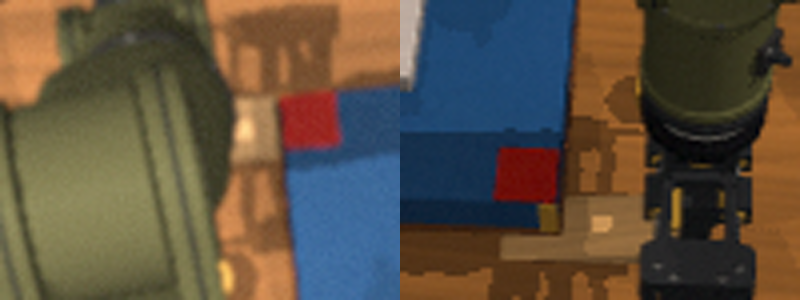

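The chest hasn't moved. The wedge runs under the foot, with its tip at about (285,220) in the scene image, and there's no resistance yet. I'll keep pushing.

{"method": "play_rows", "body": {
  "deltas": [
    [-0.1,0,0,0],
    [-0.2,0,0,0]
  ]
}}

```text
clock: 8.78
ee_pos: [0.57, 0.0588, 0.0077]
eef_rot: [-0.0, 0.679, 0.735, 0.0]
force: [0.1, -0.2, 0.3]
width: 0.0003
gripper_force: 0.2
```

{"method": "play_rows", "body": {
  "deltas": [
    [-0.1,0,0,0],
    [-0.15,0,0,0]
  ]
}}

```text
clock: 9.02
ee_pos: [0.5701, 0.0572, 0.0077]
eef_rot: [-0.0, 0.679, 0.734, 0.0]
force: [-0.1, 1.0, 0.4]
width: 0.0006
gripper_force: 0.2
```

{"method": "play_rows", "body": {
  "deltas": [
    [-0.1,0,0,0],
    [-0.15,0,0,0]
  ]
}}

```text
clock: 9.28
ee_pos: [0.5703, 0.0557, 0.0077]
eef_rot: [-0.0, 0.679, 0.734, 0.0]
force: [-0.6, 0.6, -0.1]
width: 0.0004
gripper_force: 0.2
```

{"method": "play_rows", "body": {
  "deltas": [
    [-0.05,0,0,0],
    [-0.1,0,0,0]
  ]
}}

```text
clock: 9.52
ee_pos: [0.5703, 0.0548, 0.0077]
eef_rot: [-0.0, 0.679, 0.735, 0.0]
force: [0.0, 0.6, -0.7]
width: 0.0007
gripper_force: 0.3
```

{"method": "play_rows", "body": {
  "deltas": [
    [-0.05,0,0,0],
    [-0.1,0,0,0]
  ]
}}

```text
clock: 9.78
ee_pos: [0.5704, 0.0541, 0.0077]
eef_rot: [-0.0, 0.679, 0.735, 0.0]
force: [0.9, 1.1, 0.4]
width: 0.0006
gripper_force: 0.8
```

{"method": "play_rows", "body": {
  "deltas": [
    [-0.05,0,0,0],
    [-0.1,0,0,0]
  ]
}}

```text
clock: 10.02
ee_pos: [0.5705, 0.0536, 0.0077]
eef_rot: [-0.0, 0.678, 0.735, 0.0]
force: [1.2, 3.3, 0.6]
width: 0.0003
gripper_force: 1.6
```

{"method": "play_rows", "body": {
  "deltas": [
    [-0.03,0,0,0],
    [-0.03,0,0,0]
  ]
}}

```text
clock: 10.28
ee_pos: [0.5705, 0.0533, 0.0077]
eef_rot: [-0.0, 0.678, 0.735, 0.0]
force: [0.1, 4.1, -0.0]
width: 0.0005
gripper_force: 2.1
```

```bash
python3 - <<'E'
from h import *
for n in ("top","scene"):
    im=get_image(n); s=sense(); c,_,r,b=blob(n,im,"red",{"top":(347,190),"scene":(291,203)}[n]); print(n,c,ray(n,c,.068).round(4),s["force"].round(2),s["ee_pos"].round(4))
E
```

```text
top [346.74390244 189.33536585] [[ 0.573  -0.0502  0.068 ]] [0.14 3.89 0.77] [0.5705 0.0532 0.0077]
scene [291.11170213 203.24468085] [[ 0.5748 -0.0508  0.068 ]] [-0.68  4.96  0.44] [0.5705 0.0532 0.0077]
```

{"method": "play_rows", "body": {
  "deltas": [
    [0.3,0,0,0],
    [1,0,0,0],
    [2,0,0,0],
    [2,0,-3,0],
    [2,0,-7,0],
    [2,0,-10,0],
    [2,0,-10,0]
  ]
}}

```text
clock: 11.25
ee_pos: [0.5704, 0.0731, 0.1098]
eef_rot: [0.001, 0.678, 0.735, 0.002]
force: [-0.5, 0.0, -0.2]
width: 0.0005
gripper_force: 0.0
```

```bash
python3 - <<'E'
from h import *
from scipy.spatial.transform import Rotation as Ro
s=sense();R=Ro.from_quat(s["eef_rot"],scalar_first=True).as_matrix()
print(s["ee_pos"],(R.T@(np.array([.574,-.0505,.068])-s["ee_pos"])*100).round(2))
E
```

```text
[0.57043818 0.07312103 0.10980714] [-12.35  -0.64   4.17]
```

{"method": "play_rows", "body": {
  "deltas": [
    [-3,-0.2,0,0],
    [-7,-0.4,0,0],
    [-11,-0.6,0,0],
    [-12.3,-0.6,1.5,0],
    [-12.3,-0.6,2.8,0],
    [-12.3,-0.6,3.3,0],
    [-12.3,-0.6,3.3,0]
  ]
}}

```text
clock: 12.12
ee_pos: [0.5723, -0.0485, 0.0739]
eef_rot: [-0.001, 0.678, 0.735, -0.0]
force: [0.0, -0.1, -0.1]
width: 0.0004
gripper_force: 0.0
```

```bash
python3 - <<'E'
from h import *
s=sense();print(s["ee_pos"],s["force"])
E
```

```text
[ 0.57227374 -0.04851368  0.07387537] [ 0.02658115 -0.1180301  -0.06593139]
```

{"method": "play_rows", "body": {
  "deltas": [
    [-0.1,0.1,0.2,0],
    [-0.1,0.1,0.4,0],
    [-0.1,0.1,0.5,0],
    [-0.1,0.1,0.6,0],
    [-0.1,0.1,0.65,0]
  ]
}}

```text
clock: 12.75
ee_pos: [0.5737, -0.0516, 0.0685]
eef_rot: [0.0, 0.679, 0.734, 0.0]
force: [-0.8, -0.0, 4.9]
width: 0.0003
gripper_force: 2.6
```

{"method": "play_rows", "body": {
  "deltas": [
    [0,0,0.05,0],
    [0,0,0.1,0]
  ]
}}

```text
clock: 13.0
ee_pos: [0.5738, -0.0516, 0.0683]
eef_rot: [0.0, 0.679, 0.734, 0.0]
force: [-2.0, 0.4, 13.1]
width: 0.0003
gripper_force: 6.3
```

{"method": "play_rows", "body": {
  "deltas": [
    [0,0,-0.01,0],
    [0,0,-0.01,0],
    [0,0,-0.01,0],
    [0,0,-0.01,0]
  ]
}}

```text
clock: 13.5
ee_pos: [0.5738, -0.0516, 0.0683]
eef_rot: [0.0, 0.679, 0.734, 0.0]
force: [-1.6, 0.7, 8.6]
width: 0.0004
gripper_force: 4.6
```

{"method": "play_rows", "body": {
  "deltas": [
    [0,0,0,0],
    [0,0,0,0],
    [0,0,0,0]
  ]
}}

```text
clock: 13.88
ee_pos: [0.5738, -0.0516, 0.0683]
eef_rot: [0.0, 0.679, 0.734, 0.0]
force: [-2.5, -1.1, 9.5]
width: 0.0006
gripper_force: 4.6
```

{"method": "play_rows", "body": {
  "deltas": [
    [0,0,0.02,0],
    [0,0,0.03,0],
    [0,0,0.03,0],
    [0,0,0.03,0]
  ]
}}

```text
clock: 14.38
ee_pos: [0.5738, -0.0516, 0.0683]
eef_rot: [0.0, 0.679, 0.734, 0.0]
force: [-3.2, 0.0, 10.9]
width: 0.0002
gripper_force: 5.6
```

{"method": "play_rows", "body": {
  "deltas": [
    [0,0,0,0],
    [0,0,0,0],
    [0,0,0,0],
    [0,0,0,0]
  ]
}}

```text
clock: 14.88
ee_pos: [0.5738, -0.0516, 0.0683]
eef_rot: [0.0, 0.679, 0.734, 0.0]
force: [-3.1, -0.1, 11.4]
width: 0.0004
gripper_force: 5.6
```

```bash
python3 - <<'E'
from h import *
for n in ("top","scene"):
    get_image(n); s=sense(); print(s["force"].round(2),s["ee_pos"].round(5))
E
```

```text
[-2.27 -0.12 10.75] [ 0.57381 -0.05159  0.06827]
[-3.05  0.46 10.4 ] [ 0.57378 -0.05159  0.06828]
```

The corner holds at about 11 N, with the plate at its level height. Now I'll lift clear.

{"method": "play_rows", "body": {
  "deltas": [
    [0,0,-0.1,0],
    [0,0,-0.5,0],
    [0,0,-2,0],
    [0,0,-5,0],
    [0,0,-9,0],
    [3,0,-12,0],
    [8,0,-15,0],
    [13,0,-15,0],
    [18,0,-15,0],
    [22,0,-15,0]
  ]
}}

```text
clock: 16.23
ee_pos: [0.556, 0.1702, 0.2181]
eef_rot: [-0.0, 0.678, 0.735, 0.001]
force: [-0.0, 0.0, -0.3]
width: 0.0004
gripper_force: 0.0
```

{"method": "play_rows", "body": {
  "deltas": [
    [5,0,0,0],
    [10,0,0,0],
    [15,0,0,0],
    [15,0,0,0],
    [15,0,0,0]
  ]
}}

```text
clock: 16.85
ee_pos: [0.5447, 0.3162, 0.2175]
eef_rot: [0.0, 0.679, 0.734, -0.0]
force: [0.8, 0.1, -0.4]
width: 0.0005
gripper_force: 0.0
```

```bash
python3 - <<'E'
from h import *
for n in ("top","scene"):
    im=get_image(n); x,y={"top":(280,160),"scene":(250,150)}[n]
    c,_,r,b=blob(n,im,"red",{"top":(347,190),"scene":(291,203)}[n]); print(n,c,ray(n,c,.068).round(4))
    cv2.imwrite(f"pics/{n}3.png",cv2.resize(im[y:y+90,x:x+100,::-1],None,fx=4,fy=4,interpolation=cv2.INTER_CUBIC))
cv2.imwrite("pics/b3.png",np.hstack([cv2.imread("pics/top3.png"),cv2.imread("pics/scene3.png")]))
print(sense()["ee_pos"],sense()["clock"])
E
```

```text
top [346.73619632 189.29447853] [[ 0.5731 -0.0501  0.068 ]]
scene [291.13756614 203.21164021] [[ 0.5747 -0.0508  0.068 ]]
[0.54517479 0.31498996 0.21742463] 16.95
```

View pics/b3.png

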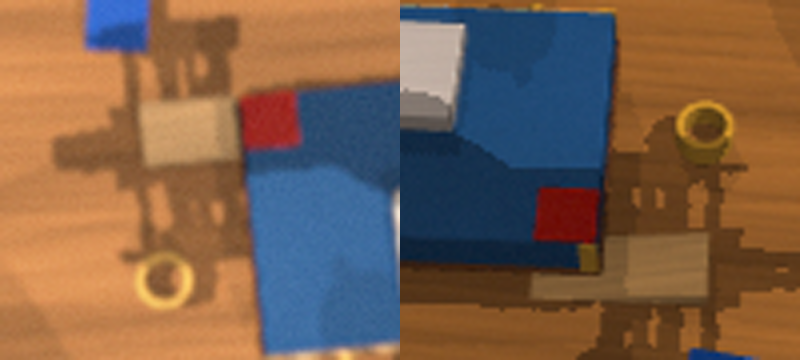

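The wedge sits squarely under the foot, with its thick end at about top (315,193). The red plate hasn't moved, the ring is where it was, and the hand is clear.

```bash
python3 -c "
from bench import *
print(job_done())"
```

```text
the job is handed in; nothing more can be done
None
```

The wedge is snug under the short foot, the red corner held level under about 11 N for over a second, the chest moved less than about 1 mm by camera, and I handed the job in at about 17 s with the hand clear.

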